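# Stand the kit case heavy end down

### The arm

A 6-joint arm with a two-finger parallel gripper is mounted at the origin on the work surface. World frame = base frame: x ahead of the robot, y to its left, z up, the work surface at z = 0. Lengths are in m, angles in rad, forces in N, time in s.
With the tool pointing down it reaches from about 0.375 to 0.975 m from the base axis. Payload 3.8 kg.
Tool frame: the origin (TCP) lies midway between the tips of the shut fingers; the grasp point (between the pads) lies 19 mm behind it; z points along the fingers, y is the line along which they close (so a half turn about z gives the same grasp; the last joint's range is limited). The gripper opens to 88 mm and grips with 3 to 60 N. Pads are 18 mm wide; open, the fingers measure 123 mm over their backs; the gripper's body (75 mm by 187 mm) begins 45 mm behind the grasp point.
Start: joints at [1.27, 0.264, 1.604, -0, 1.274, -0.037], TCP at [0.176, 0.652, 0.239] pointing down, gripper open.
Joint ranges: [-2.63, 2.63], [-0.94, 2.18], [0.31, 2.57], [-1.31, 4.45], [0, 2.66], [-2.55, 2.55]. Speed limits (rad/s): [2.57, 2.57, 3.14, 3.14, 3.14, 3.14].

### API

Orientations are given as a 3x3 rotation matrix whose columns are the frame's x, y, z axes.
In Python, from cell import move_pose, move_linear, movej, open_gripper, clamp, sleep, inverse_kinematics, sense, snapshot, Unreachable, job_done gives the robot as it stands. The module is installed in compiled form; this text tells all that it offers. Calls block until the motion is done:
- move_pose(position, orientation): joint-space move of the TCP to a pose.
- move_linear(position, frame=None, v=0.15): straight line of the TCP; frame=None keeps the orientation; v is the mean speed in m/s.
- movej(angles): joint-space move.
- open_gripper() and clamp(): open the fingers fully, or close them until they stop; the grip force is fixed at half the most.
- sleep(seconds).
- inverse_kinematics(position, orientation): joint angles nearest the present ones, or None.
- sense(): the state.
- snapshot(name): name is "side" or "top" or "wrist"; returns a dict with "pixels" (384x512x3 uint8, red, green, blue), "mtx" (3x3 intrinsics, pixels), "k1" (the pictures are not rectified: a ray, as slopes to the right and down, at radius r is drawn at 1 + k1 r^2 times it, then the intrinsics apply), "rvec" (rotation vector, rad) and "tvec" (3), from world to camera coordinates, as OpenCV has them. Camera axes: x right, y down, z forward; pixel columns grow to the right and rows downward; lengths in m; the calibration is good to about 2 mm. A picture is of the moment at which its call begins. There is no depth.
A pose or a line that the arm cannot do raises Unreachable and nothing moves.
- job_done(): hands the job in; it is judged then, once.
The state is a dict: "time": time; "q": joint angles; "qvel": joint speeds; "joint_efforts": joint torques, N m; "tool_pos": TCP position; "tcp_rot": TCP orientation; "ft_force": force on the tool from outside, world axes, zero at the start; "torque": the same for the moment, N m; "grip_width": finger opening in m; "grasp_force": force on a finger pad.
Only numpy, scipy, OpenCV 4.12 (cv2) and the standard library are available. Lean on these libraries where they do the work, as an engineer would, in place of code of your own. Each camera call takes 0.05 s, during which the arm holds its last target. There are 200 camera calls.

### The job

Two identical aluminium kit cases lie on the stall table. Lift the one nearer the robot to see from its tilt which end is heavy, then stand it on that end in the middle of the sloping display stand, its foot flat on the rubber and squared up with the plate's edges, and let it go; on its light end it would topple. Leave the far case and everything else on the table where they are.

Things in the scene. Friction and masses are not known exactly. Their poses are not given: they have to be found in the camera images.
- case_a_mid (a point): One of two like kit cases, flat-sided aluminium, 140 (own x) x 46 (own y) x 44 mm high (own z), 0.29 to 0.43 kg, lying flat, long side within 0.35 rad of the robot's left-right. The point is its centre. A steel weight hidden in one end, own +x or -x, shifts the balance point about 35 mm from the middle. Either case may be the near one (x below 0.58, to be stood up); the far one (x above 0.68) stays.
- case_b_mid (a point): The other kit case, the same in every outward respect; its heavy end must be found in the same way. The point is its centre.
- case_a_studs (a point): Middle of case a, half-way between its two domed steel studs, one on each long side, 4 mm proud, 54 mm over both, 27 mm above the underside. Pinched lightly there (about 6 N) and lifted, the case swings about the studs and its heavy end drops. Gripped firmly (30 N or more) on the flat sides near an end it keeps its angle in the grip. Axes as the case's.
- case_b_studs (a point): Middle of case b, half-way between its two domed steel studs, one on each long side, 4 mm proud, 54 mm over both, 27 mm above the underside. Pinched lightly there (about 6 N) and lifted, the case swings about the studs and its heavy end drops. Gripped firmly (30 N or more) on the flat sides near an end it keeps its angle in the grip. Axes as the case's.
- stand_top (a point): Fixed display stand: square plate 100 x 100 mm with a black rubber top, sloping 17 degrees down towards the customers (away from the robot). The point is the centre of the top face (35 mm above the table), z square off the sloping face, x down the slope, y along it. A case set light end down here topples; heavy end down it stands, leaning with the slope.
- band: Bystander, loose, not to be moved. Closed black rubber dive band standing on edge, oval 75 x 58 mm, 22 mm high; origin under its centre.
- jar: Bystander, loose, not to be moved. Squat glass jar, 72 mm across, 65 mm high; origin under its centre.
- opener: Bystander, loose, not to be moved. Steel case-back opener lying flat, 142 mm long, 14 mm high; origin near the middle of its underside.
- dish: Bystander, loose, not to be moved. White ceramic dish, 90 mm across, 18 mm high; origin under its centre.
- loupe: Bystander, loose, not to be moved. Black loupe, 32 mm across, 30 mm high; origin under its centre.
- driver: Bystander, loose, not to be moved. Screwdriver lying flat, 120 mm long, black handle; origin near the middle of its underside.
There are look-alikes about, which are no part of the job. What is shaped like the part that bears case_b_mid but brown, red or turquoise is not meant.

How it is judged:
By the outcome, as a careful person would: the job done as asked, in the order asked, and still so for the second after the job is handed in, with the robot touching nothing.
It also fails if it takes over 51 s, if anything falls off the work surface, if the arm or the gripper's body presses on something with over 40 N, if the wrist force passes 120 N, or if a joint passes its speed limit or range.

## Working session

There is one attempt and no reset: what is moved stays moved. The work goes in short steps, each a Python script; the robot and the scene stay as the last script left them, time stands still between calls to the robot, and variables do not carry over. Pictures are saved under pics/ and viewed, at most 10 in all, crops included, and the job is handed in when it is done.

```bash
mkdir -p pics; ls; python3 - <<'E'
from cell import *
import cv2,pickle
d={}
for n in("top","side"):
    s=snapshot(n);d[n]=s
    cv2.imwrite(f"pics/{n}0.png",cv2.resize(s["pixels"][:,:,::-1],(800,600),interpolation=cv2.INTER_CUBIC))
    print(n,s["mtx"],s["k1"],s["rvec"],s["tvec"])
pickle.dump(d,open("s0.pkl","wb"))
s=sense();print(s["time"],s["tcp_rot"],s["grip_width"])
E
```

```text
pics
top [[391.90108359   0.         256.68686177]
 [  0.         391.90108359 185.67113539]
 [  0.           0.           1.        ]] -0.06815770134887977 [ 2.1984421  -2.15742799  0.09968648] [-0.08601008  0.5262387   1.44727581]
side [[421.04676936   0.         258.49415342]
 [  0.         421.04676936 195.87092113]
 [  0.           0.           1.        ]] -0.09111390982148562 [-0.01494766 -2.81112089  1.37062512] [0.51380734 0.103471   1.22015689]
0.1 [[-9.65411590e-01  2.60729940e-01 -5.99544049e-04]
 [ 2.60730617e-01  9.65409694e-01 -1.91524706e-03]
 [ 7.94433858e-05 -2.00532120e-03 -9.99997986e-01]] 0.08788772474559477
```

View pics/top0.png

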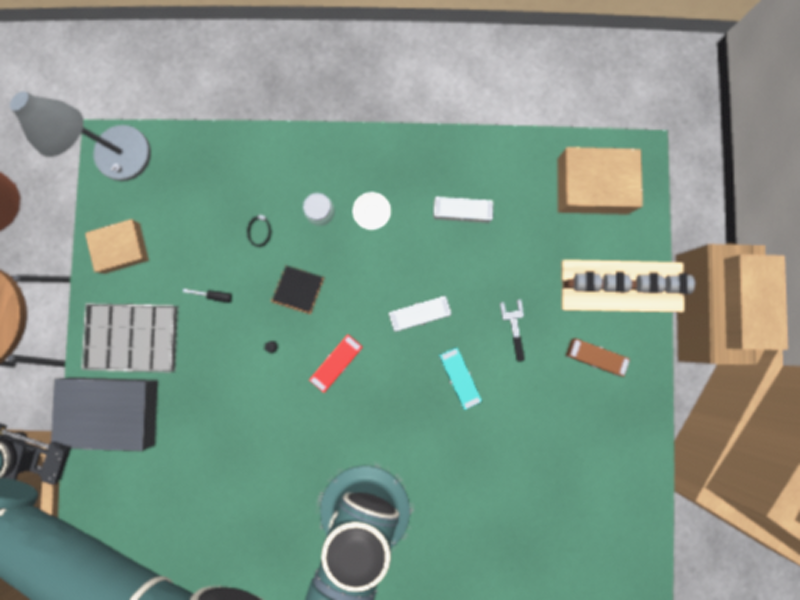

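View pics/side0.png

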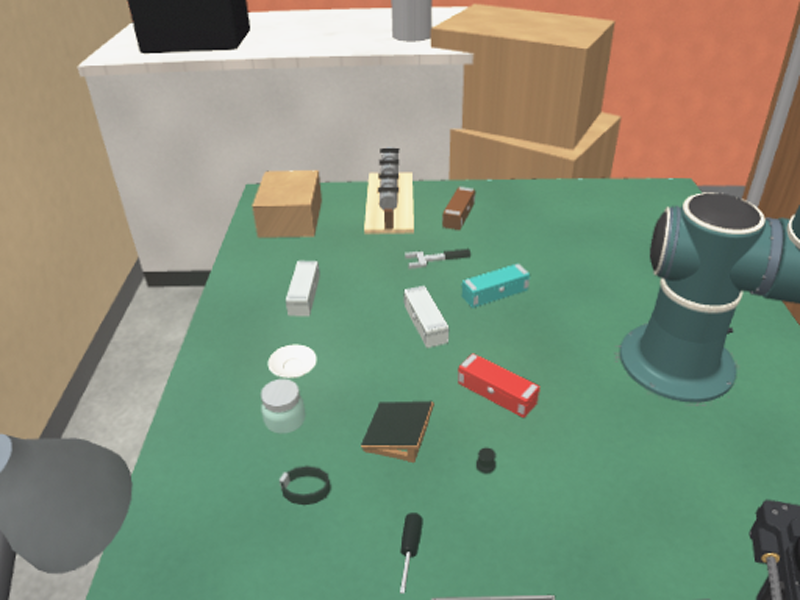

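Top view (800x600): near case at (420,313), far case (463,209), black stand top (298,288), and turquoise/red/brown look-alikes around. Side view: near case (426,316), stand (398,428) sloping away from the robot, and jar, band, dish, loupe, driver and opener all standing clear.

```bash
cat > h.py <<'E'
import numpy as np,cv2
from scipy.spatial.transform import Rotation as R
def ray(s,px):
    px=np.asarray(px,float).reshape(-1,1,2);k=np.array([s["k1"],0,0,0,0.])
    u=cv2.undistortPoints(px,s["mtx"],k)[:,0]
    M=cv2.Rodrigues(np.asarray(s["rvec"],float))[0]
    return -M.T@np.ravel(s["tvec"]), np.c_[u,np.ones(len(u))]@M
def onplane(s,px,p0,n=(0,0,1)):
    c,d=ray(s,px);n=np.array(n,float)
    return c+d*((np.array(p0)-c)@n/(d@n))[:,None]
def proj(s,P):
    return cv2.projectPoints(np.asarray(P,float).reshape(-1,1,3),np.asarray(s["rvec"],float),np.asarray(s["tvec"],float),s["mtx"],np.array([s["k1"],0,0,0,0.]))[0][:,0]
def blob(mask,near):
    n,l,st,c=cv2.connectedComponentsWithStats(mask.astype(np.uint8),connectivity=4)
    d=np.hypot(*(c[1:]-near).T)+1e3*(st[1:,4]<60)
    return (l==1+d.argmin()).astype(np.uint8)
def quad(m):
    c=max(cv2.findContours(m,cv2.RETR_EXTERNAL,cv2.CHAIN_APPROX_NONE)[0],key=cv2.contourArea)
    return cv2.minAreaRect(c),c
E
python3 - <<'E'
from h import *
import pickle
d=pickle.load(open("s0.pkl","rb"))
for n,ps in(("top",((269,200),(191,184),(297,134))),("side",((272,202),(255,272),(193,184)))):
    s=d[n];hsv=cv2.cvtColor(s["pixels"],cv2.COLOR_RGB2HSV)
    for i,p in enumerate(ps):
        m=(hsv[...,2]<75) if i==1 else (hsv[...,1]<60)&(hsv[...,2]>150)
        if i==1: m&=(hsv[...,1]<110)
        b=blob(m,p);(c,wh,a),ct=quad(b)
        q=cv2.boxPoints((c,wh,a))
        if i==1:
            q=cv2.approxPolyDP(cv2.convexHull(ct),4,True)[:,0]
        print(n,i,b.sum(),np.round(c,1),np.round(wh,1),a,"\n",q.round(1).tolist(), onplane(s,q,(0,0,.035 if i==1 else .044)).round(4).tolist(), onplane(s,[c],(0,0,.035 if i==1 else .044)).round(4))
E
```

```text
top 0 557 [268.3 200.1] [14.4 39.5] 73.61045837402344 
 [[247.3000030517578, 198.8000030517578], [285.20001220703125, 187.60000610351562], [289.29998779296875, 201.5], [251.39999389648438, 212.60000610351562]] [[0.4768, -0.0425, 0.044], [0.5207, -0.1818, 0.044], [0.4696, -0.1975, 0.044], [0.426, -0.0585, 0.044]] [[ 0.4732 -0.12    0.044 ]]
top 1 524 [190.1 184.2] [24.3 22.5] 18.43494987487793 
 [[184, 171], [204, 177], [197, 197], [176, 191]] [[0.5767, 0.1969, 0.035], [0.5555, 0.1212, 0.035], [0.4803, 0.145, 0.035], [0.5011, 0.2241, 0.035]] [[0.5275 0.1723 0.035 ]]
top 2 524 [296.1 132.7] [38.7 13.7] 4.5739216804504395 
 [[276.29998779296875, 138.0], [277.3999938964844, 124.30000305175781], [315.8999938964844, 127.4000015258789], [314.79998779296875, 141.10000610351562]] [[0.7066, -0.1461, 0.044], [0.759, -0.1495, 0.044], [0.7503, -0.2948, 0.044], [0.6979, -0.2908, 0.044]] [[ 0.7284 -0.2202  0.044 ]]
side 0 675 [272.3 202. ] [42.7 19. ] 60.945396423339844 
 [[253.6999969482422, 188.0], [270.29998779296875, 178.6999969482422], [291.0, 216.10000610351562], [274.3999938964844, 225.3000030517578]] [[0.528, -0.1648, 0.044], [0.4744, -0.2134, 0.044], [0.4188, -0.0268, 0.044], [0.4683, 0.012, 0.044]] [[ 0.4711 -0.0929  0.044 ]]
side 1 892 [253.5 271. ] [26. 43.] 90.0 
 [[275, 258], [266, 284], [232, 284], [243, 259]] [[0.4704, 0.1297, 0.035], [0.4953, 0.217, 0.035], [0.5791, 0.2157, 0.035], [0.5542, 0.1317, 0.035]] [[0.5264 0.1739 0.035 ]]
side 2 498 [192.  184.1] [16.  37.4] 10.007980346679688 
 [[180.89999389648438, 201.10000610351562], [187.39999389648438, 164.1999969482422], [203.1999969482422, 167.0], [196.6999969482422, 203.89999389648438]] [[0.7499, -0.1038, 0.044], [0.7566, -0.3062, 0.044], [0.7001, -0.2874, 0.044], [0.6997, -0.0892, 0.044]] [[ 0.7263 -0.1908  0.044 ]]
```

```bash
cat >> h.py <<'E'
def down(yaw): # tool y (closing) at angle yaw, z down
    y=np.array([np.cos(yaw),np.sin(yaw),0]);z=np.array([0,0,-1.]);return np.c_[np.cross(y,z),y,z]
E
python3 - <<'E'
from h import *
from cell import *
import pickle
d={}
move_pose([.46,.172,.30],down(np.radians(-17)+0));d["stand"]=snapshot("wrist")
move_pose([.43,-.12,.25],down(np.radians(17.5)));d["case"]=snapshot("wrist")
for n in d: print(ray(d[n],[[256,192]]))
pickle.dump(d,open("s1.pkl","wb"))
cv2.imwrite("pics/w1.png",np.hstack([cv2.resize(d[n]["pixels"],(400,300),interpolation=cv2.INTER_AREA)for n in d])[:,:,::-1])
s=sense();print(s["time"],s["q"].round(2),s["ft_force"],s["torque"])
E
```

```text
(array([0.48121389, 0.24149871, 0.44696421]), array([[-0.07470783, -0.29039669, -0.95435205]]))
(array([ 0.40904017, -0.05086726,  0.39724552]), array([[ 0.10428818, -0.28179542, -0.95415651]]))
3.3583 [-0.33 -0.19  2.05  0.    1.28 -0.63] [ 0.40734939 -0.19731318  0.015321  ] [-0.05181197  0.0579169   0.0029241 ]
```

View pics/w1.png

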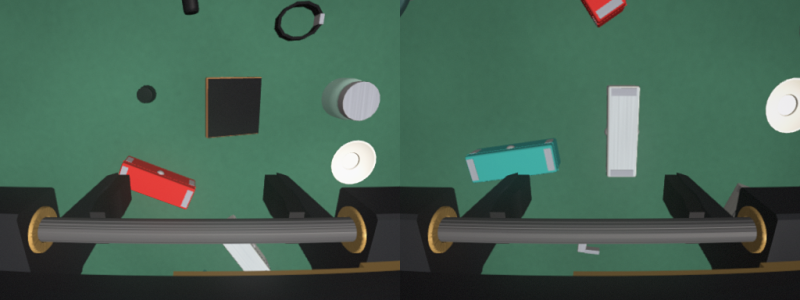

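Wrist views: stand top a clean square around (233,106) at left, near case upright around (623,132) at right, both fully visible.

```bash
python3 - <<'E'
from h import *
import pickle
d=pickle.load(open("s1.pkl","rb"));d0=pickle.load(open("s0.pkl","rb"))
def corners(m):
    (c,wh,a),ct=quad(m); h=cv2.convexHull(ct)
    for e in np.arange(2,15,.5):
        q=cv2.approxPolyDP(h,e,True)[:,0]
        if len(q)==4:break
    # refine: fit line to each side, intersect
    P=ct[:,0].astype(float);L=[]
    for i in range(4):
        a,b=q[i].astype(float),q[(i+1)%4].astype(float);t=(b-a)/np.linalg.norm(b-a);w=P-a
        s=w@t/np.linalg.norm(b-a);dd=abs(w[:,0]*t[1]-w[:,1]*t[0])
        vx,vy,x,y=cv2.fitLine(P[(s>.12)&(s<.88)&(dd<3)].astype(np.float32),cv2.DIST_HUBER,0,.01,.01).ravel()
        n=np.array([vy,-vx]);c0=P.mean(0)
        if n@(np.array([x,y])-c0)<0:n=-n
        L.append((n,n@np.array([x,y])+.5))
    return np.array([np.linalg.solve([L[i-1][0],L[i][0]],[L[i-1][1],L[i][1]]) for i in range(4)])
def stand(s,near):
    hsv=cv2.cvtColor(s["pixels"],cv2.COLOR_RGB2HSV)
    m=blob((hsv[...,2]<75)&(hsv[...,1]<110),near);q=corners(m);psi=-.28;c=np.array([.527,.172,.035])
    for _ in range(15):
        n=[np.sin(.2967)*np.cos(psi),np.sin(.2967)*np.sin(psi),np.cos(.2967)]
        P=onplane(s,q,c,n);m4=P.mean(0)
        # plane passes through centre at z=.035
        c=np.array([m4[0],m4[1],.035]); 
        e=[P[(i+1)%4]-P[i] for i in range(4)]
        ax=R.from_euler("z",psi).as_matrix()@R.from_euler("y",.2967).as_matrix()
        ang=np.array([np.arctan2(v@ax[:,1],v@ax[:,0]) for v in e]);psi+= np.angle(np.exp(4j*ang).mean())/4
    print("stand",c.round(4),psi,[round(np.linalg.norm(v),4) for v in e],m4.round(4))
def case(s,near,z=.044):
    hsv=cv2.cvtColor(s["pixels"],cv2.COLOR_RGB2HSV)
    m=blob((hsv[...,1]<60)&(hsv[...,2]>120),near);q=corners(m);P=onplane(s,q,(0,0,z))
    e=[P[(i+1)%4]-P[i] for i in range(4)];l=max(e,key=np.linalg.norm)
    print("case",P.mean(0).round(4),np.degrees(np.arctan2(l[1],l[0]))%180,[round(np.linalg.norm(v),4) for v in e],q.round(1).tolist())
stand(d["stand"],(298,136));case(d["case"],(285,168))
stand(d0["top"],(191,184));stand(d0["side"],(255,272));case(d0["top"],(269,200))
E
```

```text
stand [0.5266 0.1714 0.035 ] -0.28578011200967074 [np.float64(0.0942), np.float64(0.0966), np.float64(0.0956), np.float64(0.0967)] [0.5266 0.1714 0.035 ]
case [ 0.4724 -0.1206  0.044 ] 107.61066558632396 [np.float64(0.1403), np.float64(0.0453), np.float64(0.14), np.float64(0.0466)] [[307.5, 109.5], [302.29998779296875, 226.5], [265.5, 226.5], [265.5, 109.5]]
stand [0.5281 0.1719 0.035 ] -0.28241321643989886 [np.float64(0.0897), np.float64(0.089), np.float64(0.0886), np.float64(0.0871)] [0.5281 0.1719 0.035 ]
stand [0.5258 0.1728 0.035 ] -0.2784723549115797 [np.float64(0.0937), np.float64(0.0932), np.float64(0.0939), np.float64(0.0945)] [0.5258 0.1728 0.035 ]
case [ 0.4728 -0.1204  0.044 ] 107.40260700218033 [np.float64(0.052), np.float64(0.1438), np.float64(0.0535), np.float64(0.1482)] [[285.5, 187.8000030517578], [289.29998779296875, 201.39999389648438], [251.89999389648438, 212.6999969482422], [247.0, 199.10000610351562]]
```

```bash
python3 - <<'E'
from h import *
from cell import *
D=down(np.radians(17.5));p=np.array([.4724,-.1206,0])
move_pose(p+[0,0,.10],D);move_linear(p+[0,0,.009],v=.1)
clamp();s=sense();print(s["time"],s["grip_width"],s["grasp_force"],s["ft_force"].round(2),s["torque"].round(3))
move_linear(p+[0,0,.044],v=.08);sleep(.3)
s=sense();print(s["time"],s["grip_width"],s["ft_force"].round(2),s["torque"].round(3),s["tool_pos"])
im=snapshot("side")["pixels"][140:260,190:350,::-1];im2=snapshot("wrist")["pixels"][:,:,::-1]
cv2.imwrite("pics/lift.png",np.hstack([cv2.resize(im,(400,300),interpolation=cv2.INTER_CUBIC),cv2.resize(im2,(400,300))]))
E
```

```text
5.7583 0.05070945947382038 29.654645919799805 [-1.2  -0.69  2.  ] [-0.161  0.246  0.055]
6.65 0.05149384141670712 [ 1.8  -2.26  1.74] [-0.509 -0.208  0.005] [ 0.47327055 -0.12108813  0.04442118]
```

View pics/lift.png

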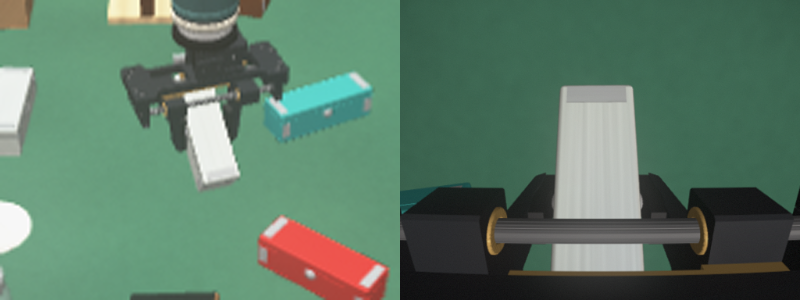

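The left crop (side camera) shows the case held, its left (+y) end near (215,175). The right one (wrist) shows the +y end at the top (560–633, 86), narrower than the near part, which suggests that this end dropped. I'll check numerically.

```bash
python3 - <<'E'
from h import *
from cell import *
s=snapshot("wrist");hsv=cv2.cvtColor(s["pixels"],cv2.COLOR_RGB2HSV)
m=(hsv[...,1]<60)&(hsv[...,2]>110)
for r in(112,120,160,200,230):
    x=np.where(m[r])[0];x=x[(x>150)&(x<360)];a,b=x.min(),x.max()+1
    c,d=ray(s,[[a-.5,r],[b-.5,r]]);lam=.046/np.linalg.norm(d[1]-d[0])
    print(r,a,b,(c+lam*d.mean(0)).round(4))
x=sense();print(x["torque"].round(3),x["ft_force"].round(2),x["grip_width"],x["joint_efforts"].round(2))
E
```

```text
112 206 298 [ 0.4544 -0.0602  0.0322]
120 205 299 [ 0.4555 -0.0637  0.0366]
160 203 302 [ 0.4609 -0.0801  0.0493]
200 201 305 [ 0.4657 -0.095   0.0611]
230 199 306 [ 0.4688 -0.1056  0.0685]
[-0.589 -0.347 -0.077] [ 2.43 -3.28  2.63] 0.051060943227607195 [ 1.260e+00 -3.300e+01 -2.484e+01  6.100e-01  1.050e+00 -3.000e-02]
```

```bash
cat >> h.py <<'E'
psi=-.283;SC=np.array([.5266,.1718,.035])
S=R.from_euler("z",psi).as_matrix()@R.from_euler("y",np.radians(17)).as_matrix()
def plan(c,ang,a,sgn,k,off=.028,zg=.024,lift=0.,dz=0.):
    """c: case centre xy, ang: heavy-end direction; k: final tool yaw quadrant on plate. Returns grasp pose, place pose"""
    h=np.array([np.cos(ang),np.sin(ang),0]);ez=np.array([0,0,1.]);v=np.cross(ez,h)
    z=-ez*np.cos(a)+h*np.sin(a);y=sgn*v;T=np.c_[np.cross(y,z),y,z]
    g=np.r_[c,zg]+off*h
    n=S[:,2];w=-(S[:,0]*np.cos(k*np.pi/2)+S[:,1]*np.sin(k*np.pi/2))
    F0=np.c_[h,v,ez];F1=np.c_[-n,np.cross(w,-n),w];Q=F1@F0.T
    cf=SC+n*(.070+dz);gf=cf+Q@(g-np.r_[c,.022]);T1=Q@T
    return g+.019*z,T,gf+.019*T1[:,2],T1
E
python3 - <<'E'
from h import *
from cell import *
p=np.array([.4724,-.1206,0])
move_linear(p+[0,0,.009],v=.06);sleep(.2);open_gripper();move_linear(p+[-.0,0,.21],v=.25)
import pickle;s=snapshot("wrist");pickle.dump(s,open("s2.pkl","wb"))
t=snapshot("top");pickle.dump(t,open("s2t.pkl","wb"))
print(sense()["time"],sense()["q"].round(2))
cv2.imwrite("pics/down.png",s["pixels"][:,:,::-1])
for a in(0,10,20):
  for sg in(1,-1):
    for k in range(4):
      A,T,B,T1=plan(p[:2],np.radians(107.5),np.radians(a),sg,k)
      qa,qb=inverse_kinematics(A,T),inverse_kinematics(B,T1);qc=inverse_kinematics(B+.06*S[:,2],T1)
      if qa is not None and qb is not None: print(a,sg,k,np.round(qa,2),np.round(qb,2),None if qc is None else np.round(qc,2),B.round(3),T1[:,0].round(2))
E
```

```text
9.475 [-0.3  -0.07  2.03 -0.    1.19 -0.61]
0 -1 0 [-0.25  0.16  2.22 -0.    0.76 -0.56] [0.74 0.42 2.47 4.25 1.15 1.34] [0.7  0.26 2.47 4.28 1.07 1.18] [0.554 0.164 0.07 ] [-0.28  0.08 -0.96]
0 -1 1 [-0.25  0.16  2.22 -0.    0.76 -0.56] [-0.36  0.75  2.18  1.5   1.59  2.09] [-0.36  0.63  2.18  1.5   1.6   2.21] [0.543 0.185 0.075] [-0.28  0.08 -0.96]
0 -1 2 [-0.25  0.16  2.22 -0.    0.76 -0.56] [0.07 1.23 1.23 0.57 2.49 1.93] [0.06 1.17 1.23 0.61 2.54 1.99] [0.523 0.173 0.08 ] [-0.28  0.08 -0.96]
0 -1 3 [-0.25  0.16  2.22 -0.    0.76 -0.56] [ 0.62  1.02  1.44 -0.79  2.08  0.81] [ 0.6   0.95  1.44 -0.84  2.12  0.74] [0.534 0.152 0.075] [-0.28  0.08 -0.96]
10 1 0 [-0.35  0.22  2.16  0.18  0.88  2.37] [ 0.69  0.28  2.46  4.34  0.91 -1.99] [ 0.65  0.14  2.44  4.43  0.84 -2.18] [0.553 0.164 0.067] [ 0.44 -0.13  0.89]
10 1 1 [-0.35  0.22  2.16  0.18  0.88  2.37] [-0.35  0.63  2.18  1.41  1.45 -0.94] [-0.35  0.52  2.16  1.4   1.47 -0.82] [0.542 0.185 0.072] [0.32 0.09 0.94]
10 1 2 [-0.35  0.22  2.16  0.18  0.88  2.37] [ 0.06  1.16  1.24  0.51  2.37 -1.24] [ 0.06  1.1   1.23  0.54  2.44 -1.
[... 1082 characters left out ...]
  1.25  0.47  2.32 -1.22] [0.522 0.173 0.074] [-0.05  0.01  1.  ]
20 1 3 [-0.43  0.3   2.09  0.31  1.01  2.21] [ 0.57  0.88  1.48 -0.61  1.9  -2.33] [ 0.56  0.82  1.45 -0.64  1.96 -2.39] [0.532 0.154 0.069] [ 0.17 -0.41  0.9 ]
20 -1 1 [-0.43  0.3   2.09  0.31  1.01 -0.93] [-0.32  0.53  2.17  1.3   1.33  2.34] [-0.32  0.44  2.14  1.27  1.36  2.46] [0.541 0.184 0.069] [-0.36 -0.25 -0.9 ]
20 -1 2 [-0.43  0.3   2.09  0.31  1.01 -0.93] [0.06 1.08 1.27 0.45 2.25 1.88] [0.06 1.03 1.25 0.47 2.32 1.92] [0.522 0.173 0.074] [ 0.05 -0.01 -1.  ]
20 -1 3 [-0.43  0.3   2.09  0.31  1.01 -0.93] [ 0.57  0.88  1.48 -0.61  1.9   0.81] [ 0.56  0.82  1.45 -0.64  1.96  0.75] [0.532 0.154 0.069] [-0.17  0.41 -0.9 ]
```

View pics/down.png

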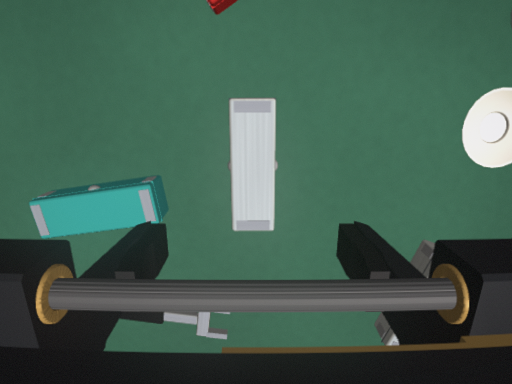

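The case lies flat again at (253,165), on its own and undisturbed. The heavy end is the +y end. Re-measuring, then I'll grip near the heavy end, with the tool tilted.

```bash
python3 - <<'E'
from h import *
from cell import *
import pickle
def meas(s,near):
    hsv=cv2.cvtColor(s["pixels"],cv2.COLOR_RGB2HSV)
    m=blob((hsv[...,1]<60)&(hsv[...,2]>120),near)
    m=cv2.morphologyEx(m,cv2.MORPH_OPEN,np.ones((9,9),np.uint8))
    P=onplane(s,quad(m)[1][:,0],(0,0,.044))[:,:2]
    (c,wh,a)=cv2.minAreaRect((P*1000).astype(np.float32));a=a if wh[0]>wh[1] else a+90
    return np.array(c)/1000,a%180,wh
c,a,wh=meas(pickle.load(open("s2.pkl","rb")),(253,165));print(c,a,wh)
if not(100<a<115 and np.hypot(*(c-[.4724,-.1206]))<.015): raise SystemExit
A,T,B,T1=plan(c,np.radians(a),np.radians(15),1,1)
move_pose(A+[0,0,.12],T);move_linear(A,v=.12);clamp()
s=sense();print(s["time"],s["grip_width"],s["grasp_force"],s["q"].round(2))
move_linear(A+[0,0,.2],v=.2)
n=S[:,2];move_pose(B+.09*n,T1);sleep(.3)
s=sense();print(s["time"],s["grip_width"],s["grasp_force"],s["q"].round(2),s["ft_force"].round(2))
d={x:snapshot(x) for x in("side","top","wrist")};d["plan"]=(B,T1);pickle.dump(d,open("s3.pkl","wb"))
cv2.imwrite("pics/pre.png",np.hstack([cv2.resize(d["side"]["pixels"][130:310,160:400],(400,300)),cv2.resize(d["wrist"]["pixels"],(400,300))])[:,:,::-1])
E
```

```text
[ 0.47280334 -0.11988243] 107.79350090026855 (47.220001220703125, 138.74790954589844)
13.8333 0.045867584497555486 29.991839315007383 [-0.39  0.26  2.13  0.25  0.94  2.28]
17.875 0.046043370544516515 29.992407131574055 [-0.33  0.43  2.14  1.33  1.43 -0.69] [-0.97  0.2  -4.52]
```

View pics/pre.png

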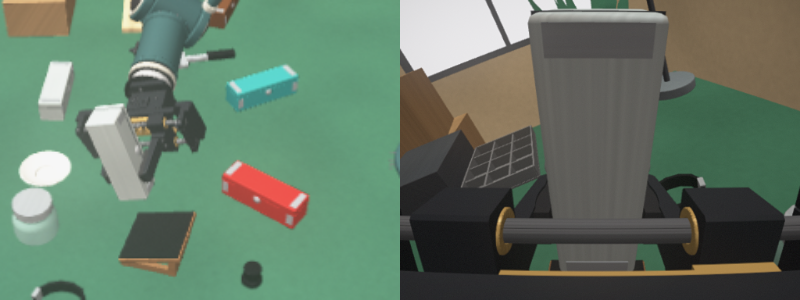

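Held upright over the stand, light end up. The wrist view shows its top edge at (530–667, 13). I'll check the angle in the grip against the expected projection before lowering.

```bash
python3 - <<'E'
from h import *
import pickle
d=pickle.load(open("s3.pkl","rb"))
n,xs,ys=S[:,2],S[:,0],S[:,1];c=SC+n*.16
# face seen by the wrist camera is the -ys side
for e in(0,2,-2):
    Q=R.from_rotvec(np.radians(e)*xs).as_matrix();g=c-.028*n
    P=[g+Q@(c+t*n*.07+s*xs*.023-ys*.022-g) for t in(1,-1) for s in(-1,1)]
    print(e,proj(d["wrist"],P).round(1).tolist(),proj(d["side"],P).round(1).tolist())
s=d["wrist"];hsv=cv2.cvtColor(s["pixels"],cv2.COLOR_RGB2HSV)
cv2.imwrite("pics/z.png",np.hstack([cv2.resize(s["pixels"][0:60,150:360],(800,229)).repeat(1,0)])[:,:,::-1])
q=d["side"]["pixels"][180:260,200:270];cv2.imwrite("pics/z2.png",cv2.copyMakeBorder(np.vstack([cv2.resize(q,(320,366),interpolation=cv2.INTER_CUBIC)])[:,:,::-1],0,0,0,480,cv2.BORDER_CONSTANT))
a=cv2.imread("pics/z.png");b=cv2.imread("pics/z2.png");cv2.imwrite("pics/z3.png",np.vstack([a,b]))
E
```

```text
0 [[158.1, 26.8], [346.3, 26.9], [204.0, 353.9], [299.8, 353.9]] [[234.7, 191.8], [216.9, 193.4], [253.4, 237.9], [236.6, 238.6]]
2 [[154.9, 31.7], [349.6, 31.8], [204.5, 351.8], [299.2, 351.9]] [[235.2, 191.2], [217.6, 192.8], [253.3, 238.5], [236.5, 239.2]]
-2 [[161.3, 22.7], [343.1, 22.8], [203.5, 355.9], [300.3, 355.9]] [[234.1, 192.4], [216.3, 194.1], [253.4, 237.2], [236.7, 237.9]]
```

View pics/z3.png

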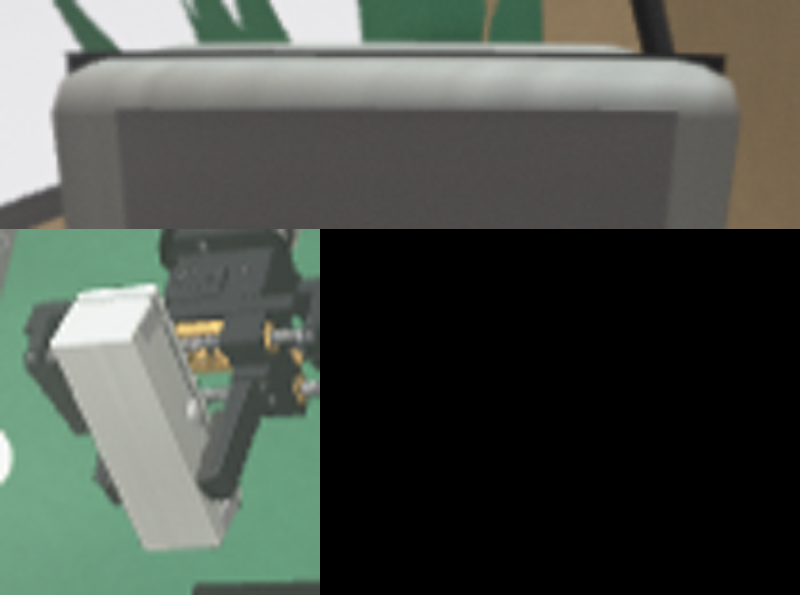

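```bash
python3 - <<'E'
from h import *
import pickle
d=pickle.load(open("s3.pkl","rb"))
n,xs,ys=S[:,2],S[:,0],S[:,1];c=SC+n*.16
for e in(0,-2,-4,-6):
    Q=R.from_rotvec(np.radians(e)*xs).as_matrix();g=c-.028*n
    P=[g+Q@(c+t*n*.07+s*xs*.023+ys*.022-g) for t in(1,-1) for s in(1,-1)]
    print(e,proj(d["wrist"],P[:2]).round(1).tolist(),proj(d["side"],P).round(1).tolist())
    P=[g+Q@(c+t*n+s*xs*.023-ys*.022-g) for t in(.065,.03) for s in(1,-1)];print("  ",proj(d["wrist"],P).round(1).tolist())
from cell import sense
m=d["wrist"]["pixels"]
for r in(28,30,40,60,90,120): # width by brightness edges
    g=cv2.cvtColor(m,cv2.COLOR_RGB2GRAY)[r].astype(int);dg=abs(np.diff(g));print(r,[(i,int(dg[i])) for i in np.where(dg>12)[0] if 150<i<360])
s=sense();print((s["tool_pos"]-d["plan"][0]-.09*n).round(4),R.from_matrix(s["tcp_rot"].T@d["plan"][1]).magnitude())
E
```

```text
0 [[314.8, 17.8], [189.5, 17.7]] [[210.0, 205.1], [228.2, 203.6], [230.8, 250.8], [248.1, 250.3]]
   [[343.5, 48.5], [160.9, 48.4], [327.0, 170.6], [177.1, 170.5]]
-2 [[313.0, 19.8], [191.3, 19.7]] [[209.6, 206.3], [227.8, 204.8], [231.1, 250.6], [248.3, 250.1]]
   [[340.7, 43.9], [163.7, 43.8], [326.0, 165.4], [178.2, 165.3]]
-4 [[311.3, 22.0], [193.0, 21.9]] [[209.2, 207.5], [227.5, 206.1], [231.4, 250.4], [248.6, 249.9]]
   [[338.0, 40.0], [166.4, 39.9], [324.9, 160.5], [179.3, 160.4]]
-6 [[309.7, 24.4], [194.6, 24.3]] [[208.9, 208.9], [227.1, 207.4], [231.7, 250.1], [248.9, 249.6]]
   [[335.3, 36.8], [169.0, 36.7], [323.8, 155.9], [180.3, 155.9]]
28 [(np.int64(162), 32), (np.int64(163), 69), (np.int64(164), 24)]
30 [(np.int64(162), 55), (np.int64(163), 67), (np.int64(164), 18), (np.int64(327), 15)]
40 [(np.int64(163), 24), (np.int64(164), 102), (np.int64(165), 17), (np.int64(342), 13)]
60 [(np.int64(154), 14), (np.int64(156), 20), (np.int64(166), 19)]
90 [(np.int64(169), 14), (np.int64(170), 21), (np.int64(335), 23), (np.int64(336), 27), (np.int64(342), 34), (np.int64(343), 21)]
120 [(np.int64(173), 16), (np.int64(174), 20), (np.int64(331), 23), (np.int64(332), 14)]
[-0.      0.      0.0001] 0.00015125733101131815
```

Angle in the grip agrees within about 2°, which is calibration error. I'll lower in small steps until it touches.

```bash
python3 - <<'E'
from h import *
from cell import *
import pickle
B,T1=pickle.load(open("s3.pkl","rb"))["plan"];n=S[:,2]
move_linear(B+.010*n,v=.08);sleep(.2);f0=sense()["ft_force"]
for k in np.arange(.008,-.0041,-.001):
    move_linear(B+k*n,v=.02);sleep(.05);f=(sense()["ft_force"]-f0)@n;print(round(k,3),round(f,2),end="; ")
    if f>5:break
s=sense();print(s["time"],s["ft_force"].round(2),s["grip_width"])
d={x:snapshot(x) for x in("side","wrist")};d["k"]=k;pickle.dump(d,open("s4.pkl","wb"))
cv2.imwrite("pics/touch.png",np.hstack([cv2.resize(d["side"]["pixels"][170:310,180:340],(400,350),interpolation=cv2.INTER_CUBIC),cv2.resize(d["wrist"]["pixels"],(400,350))])[:,:,::-1])
E
```

```text
0.008 0.01; 0.007 -0.52; 0.006 0.08; 0.005 0.03; 0.004 -0.29; 0.003 -0.18; 0.002 -0.1; 0.001 0.13; 0.0 0.88; -0.001 -0.1; -0.002 7.17; 22.675 [ 0.14 -2.27  3.96] 0.04576546827498965
```

View pics/touch.png

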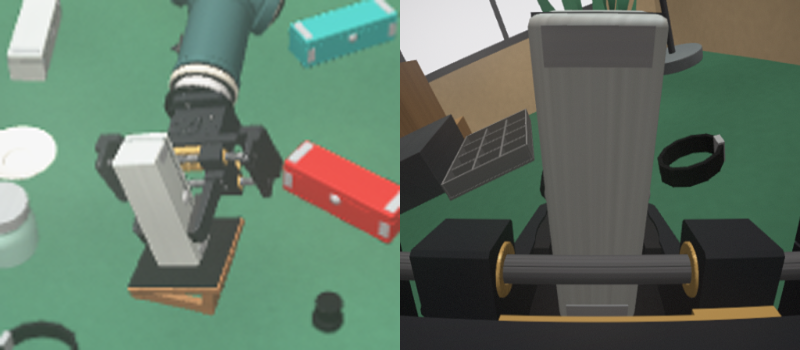

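Touched down at −2 mm with 7 N. The foot is well inside the plate. Releasing and backing out.

```bash
python3 - <<'E'
from h import *
from cell import *
import pickle
T1=pickle.load(open("s3.pkl","rb"))["plan"][1]
open_gripper();sleep(.3);p=sense()["tool_pos"];move_linear(p-.12*T1[:,2],v=.1)
q=sense()["tool_pos"];move_linear(q+[0,-.05,.12],v=.2);sleep(.3)
d={x:snapshot(x) for x in("side","top","wrist")};pickle.dump(d,open("s5.pkl","wb"));print(sense()["time"])
cv2.imwrite("pics/rel.png",np.hstack([cv2.resize(d["side"]["pixels"][170:310,180:340],(400,350),interpolation=cv2.INTER_CUBIC),cv2.resize(d["top"]["pixels"][110:250,110:270],(400,350),interpolation=cv2.INTER_CUBIC)])[:,:,::-1])
n,xs,ys=S[:,2],S[:,0],S[:,1]
f=lambda P,s,o:((proj(d[s],P)-o)*2.5).round().tolist()
foot=[SC+a*xs*.023+b*ys*.022 for a,b in((1,1),(-1,1),(-1,-1),(1,-1))];top=[x+n*.14 for x in foot]
print("side foot",f(foot,"side",[180,170]),"top",f(top,"side",[180,170]));print("topcam top",f(top,"top",[110,110]),[0,0],"foot",f(foot,"top",[110,110]))
E
```

```text
26.4333
side foot [[157.0, 267.0], [198.0, 267.0], [210.0, 235.0], [170.0, 236.0]] top [[109.0, 163.0], [153.0, 161.0], [168.0, 130.0], [125.0, 133.0]]
topcam top [[184.0, 129.0], [172.0, 159.0], [203.0, 168.0], [215.0, 139.0]] [0, 0] foot [[192.0, 168.0], [181.0, 195.0], [209.0, 204.0], [220.0, 177.0]]
```

View pics/rel.png

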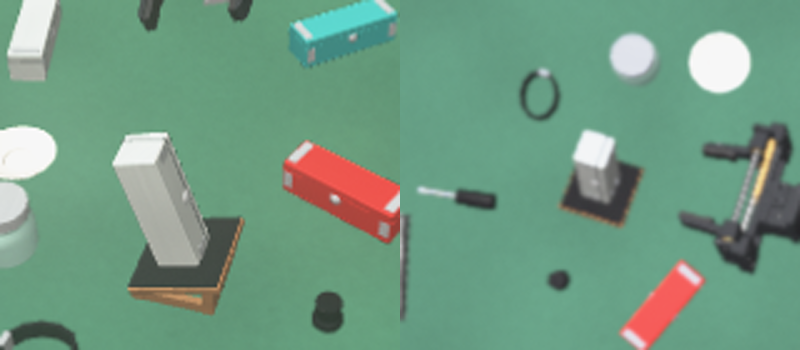

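Side and top views show the case standing free, foot corners within 2 px of expected, e.g. (157,266), squared with the plate and centred. Everything else is in place. One check that it stays put, then I'll hand in.

```bash
python3 - <<'E'
from cell import *
import pickle,numpy as np
a=pickle.load(open("s5.pkl","rb"));sleep(1.5)
for n in("side","top"):
    b=snapshot(n)["pixels"];D=abs(b.astype(int)-a[n]["pixels"]).max(2);print(n,(D>40).sum())
s=sense();print(s["time"],s["ft_force"].round(1))
if all((abs(snapshot(n)["pixels"].astype(int)-a[n]["pixels"]).max(2)>40).sum()<30 for n in("side","top")): print(job_done())
E
```

```text
side 211
top 0
28.0333 [ 2.  -0.1 -0.2]
```

```bash
python3 - <<'E'
from cell import *
import pickle,numpy as np,cv2
a=pickle.load(open("s5.pkl","rb"));b=snapshot("side")["pixels"]
D=(abs(b.astype(int)-a["side"]["pixels"]).max(2)>40).astype(np.uint8)
n,l,st,c=cv2.connectedComponentsWithStats(cv2.dilate(D,np.ones((5,5))));print(st[1:12].tolist())
r=abs(b.astype(int)-a["side"]["pixels"]).max(2)[210:300,215:285];print("case region",(r>25).sum())
E
```

```text
[[434, 0, 7, 23, 116], [390, 9, 5, 5, 25], [391, 19, 6, 5, 30], [438, 27, 5, 10, 50], [395, 38, 5, 5, 25], [396, 44, 6, 9, 48], [305, 53, 10, 11, 63], [317, 60, 10, 10, 55], [253, 69, 26, 33, 370], [280, 68, 5, 5, 25], [308, 84, 7, 6, 40]]
case region 0
```

The differences are only in background edges. The case region has not changed at all.

```bash
python3 -c "
from cell import *
print(job_done())"
```

```text
the job is handed in; nothing more can be done
None
```

The near case's heavy end was its left (+y) end. It now stands free on that end in the middle of the stand, within about 2 px of its planned foot position and leaning with the slope; it did not move over 1.5 s, nothing else appears to have moved, and I handed in at about 28 s.

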